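# Clip a brake pad into its carrier

### The job

Fit the brake pad into the carrier that is bolted to the bench: pick it up, start its two ears in the carrier's slots with the black lining facing the robot's side (away from the guide pins), and push it down past the spring clips until both ears are fully home on the slot floors, the pad sits level and both clips have sprung back over the ears, then let go. The slot floors are not always at the same height, so push by feel: never load the carrier with more than about 3 kg (30 N), and leave the angle bracket, nut and marker where they are.

Things in the scene. Friction and masses are not known exactly. Their poses are not given: they have to be found in the camera images.
- brake_pad: Disc brake pad, 0.2 kg, loose, standing on its long lower edge, lining roughly towards the robot. Steel backing plate 6 mm thick (x), 88 wide (y), 72 high (z), 110 mm wide over its two side ears. Black lining 12 mm thick, 83 wide, 66 high on its -x face (whole pad: x = -15 to +3 mm). Origin: at the lower edge, mid-thickness of the backing plate. Grip it across the 18 mm thickness near the top.
- ear_left (a point): middle of the underside of the pad's +y ear (pad frame 0, +52, 12 mm); ears are 6 mm thick (x), 18 mm high (z = 12 to 30 mm in the pad frame) and stick out 11 mm
- ear_right (a point): middle of the underside of the pad's -y ear (pad frame 0, -52, 12 mm)
- lining_face (a point): middle of the outer face of the pad's black lining (pad frame -15, 0, 30 mm)
- carrier: Dark steel pad carrier, fixed; place, yaw and height (28 to 40 mm above the bench) vary. Origin: midway between the slots at the lowest slot-floor level; x to the rear (guide pins), y to the left slot, z up. Uprights 92 mm apart (2 mm play each side of the pad) with facing slots at x = 0, y = +-52 mm, open upward. Bridges join them in front (x -33 to -21 mm) and behind (x 9 to 21), tops at z = 57.
- slot_left (a point): Left slot's mouth (carrier frame 0, +52, 57 mm). Slots: 7.2 mm wide in x (0.6 mm play each side of an ear); flared lips 8 mm high on the mouth guide ears up to 3 mm off. The slot FLOORS, a hard stop, are on a shimmed saddle: both equally at an unknown 37 to 57 mm below the mouth that no reading gives; feel for them. Below the bridges fingers do not fit beside the pad: press from above.
- slot_right (a point): right slot's mouth (carrier frame 0, -52, 57 mm); the seated pad's top edge is 60 mm above the slot floors, 3 to 23 mm above the bridges
- clip_left (a joint): Outward travel (m) of the left slot's spring clip, which rides on the saddle in the slot's outer end: 0 free, 4 mm (up to 2 mm off if the pad sits aside) while the ear slides past its round nose, back to 0 when the nose has sprung over the top of the seated ear. The nose is 20 mm above the floor, its sloping lead-in above it to 40 mm. Stiffer than the right clip.
- clip_right (a joint): The same for the softer right clip. Both clips together resist with about 4 to 12 N while the lead-ins are spread, then with steady friction of a few N until the click in the last 1 to 2 mm. With unequal clips the pad can hang cocked, one ear high; pressing on its top edge over that ear sends it home.
- angle_bracket: black pressed-steel angle bracket, 48 x 51 x 42 mm, standing on the bench; origin under its middle; leave alone
- hex_nut: steel hex nut, 22 x 19 x 10 mm, lying on the bench; origin under its middle; leave alone
- marker: marker pen, 135 x 17 mm, lying on the bench; origin under its middle; leave alone

How it is judged:
By the outcome, as a careful person would: the job done as asked, in the order asked, and still so for the second after the job is handed in, with the robot touching nothing.
It also fails if it takes over 56 s, if anything falls off the work surface, if the arm or the gripper's body presses on something with over 40 N, if the wrist force passes 120 N, or if a joint passes its speed limit or range.

### The arm

A 6-joint arm with a two-finger parallel gripper is mounted at the origin on a cart in front of the work surface, level with it; the furniture and walls round the work are solid. World frame = base frame: x ahead of the robot, y to its left, z up, the work surface at z = 0. Lengths are in m, angles in rad, forces in N, time in s.
With the tool pointing down it reaches from about 0.25 to 0.725 m from the base axis. Payload 4 kg.
Tool frame: the origin (TCP) lies midway between the tips of the shut fingers; the grasp point (between the pads) lies 19 mm behind it; z points along the fingers, y is the line along which they close (so a half turn about z gives the same grasp; the last joint's range is limited). The gripper opens to 85 mm and grips with 20 to 120 N. Pads are 22 mm wide; open, the fingers measure 114 mm over their backs; the gripper's body (76 mm by 85 mm) begins 54 mm behind the grasp point. The pads swing forward as they close: fully open they stand 13 mm farther back than shut.
Start: joints at [1.292, 0.241, 0.005, 1.335, 0, 1.571], TCP at [0.138, 0.481, 0.231] pointing down, gripper open.
Joint ranges: [-2.72, 2.72], [-1.05, 1.87], [-1.09, 1.28], [-1.99, 2.15], [-1.42, 1.44], [-3.14, 3.14]. Speed limits (rad/s): [2.79, 2.79, 3.14, 3.14, 3.14, 3.14].

### API

Orientations are given as a unit quaternion [x, y, z, w].
In Python, from workcell import bot gives the robot as it stands.
- The arm moves only by the tool move_arm, never from a script. Its argument "motion" is a list of rows, each an object of numbers: "x", "y", "z": the shift along the tool's x, y, z in cm; "yaw": the turn about the tool's z in degrees. A call has 1 to 20 rows; each row is the pose to reach, as a shift and turn from the pose commanded when the call began, along the tool's axes at that moment; what a row does not reach only later rows make up. A row lasts 1/8 s, in which the tool goes at most 62.5 mm and 10.7 degrees, less where a joint would pass 70% of its speed; a pose out of reach is approached as far as the arm can. A call with a gripper value outside its range is refused whole. "gripper" is the opening, from -1 (shut) to 1 (fully open), set as the call begins (left out, the last holds). The fingers move at their own pace and stop on an object; the grip force is fixed at half the most. Time passes only in rows, so rows that repeat a pose let the fingers close. It gives the time, the measured TCP pose, the force, the opening and the grip force at its end, in the units of the state.
- bot.get_obs(): the state, without advancing time (a new reading comes with each control period).
- bot.camera(name): name is "scene" or "side" or "wrist"; returns the picture (400x640x3 uint8, blue, green, red); there is no depth.
- bot.camera_model(name): a dict with "K" (3x3 intrinsics, pixels), "world_from_camera" (4x4, takes a point from camera to world coordinates). Camera axes: x right, y down, z forward; pixel columns grow to the right and rows downward; lengths in m; the calibration is good to about 2 mm. A picture is of the moment at which its call begins: read the wrist's pose just before it. camera_model takes no time and is no camera call; for the wrist camera it gives the pose at the moment of the call.
- bot.job_done(): hands the job in; it is judged then, once.
Trained networks look in the newest picture that a camera, given by its name, has taken for a name from the list of things; names that differ only in an ending like _2 or _b are one class to them, and where a whole thing is asked for, a point or a joint stands for the part that bears it (a point fixed in the world has none). Each returns a list of dicts, best first, with "score" (0 to 1); they miss things now and then, are a little off and sometimes report something else, mostly with a low value. They report only what shows in the picture. A call takes as long as a camera call.
- bot.cut_out(camera, name): "mask" (400x640 bool, what is visible of it) and "centre" ([row, column] in pixels, amid what is visible of it).
The state is a dict: "clock": time; "joint_pos": joint angles; "joint_vel": joint speeds; "tau": joint torques, N m; "eef_pos": TCP position; "tool_rot": TCP orientation; "ft_force": force on the tool from outside, world axes, zero at the start; "ft_torque": the same for the moment, N m; "grip_width": finger opening in m; "grasp_force": force on a finger pad.
Only numpy, scipy, OpenCV 4.12 (cv2) and the standard library are available. Lean on these libraries where they do the work, as an engineer would, in place of code of your own. Each camera call takes 0.05 s, during which the arm holds its last target. There are 200 camera calls.

## Working session

There is one attempt and no reset: what is moved stays moved. The work goes in short steps, Python scripts to look and compute and a tool call to move; the robot and the scene stay as the last step left them, time stands still between calls to the robot, and variables do not carry over. Pictures are saved under pics/ and viewed, at most 10 in all, crops included, and the job is handed in when it is done.

Besides the shell and the picture viewer there is one more tool, called after "Request:" as a command line: name --argument value ..., lists and objects as JSON in quotes. move_arm: Moves the arm, as the interface text tells. Its arguments: {"type":"object","properties":{"motion":{"type":"array"},"gripper":{"type":"number"}},"required":["motion"]}

```bash
mkdir -p pics; ls; cat > h.py <<'E'
from workcell import bot
import numpy as np, cv2
from scipy.spatial.transform import Rotation as R
def ray(cam,rc,M=None):
    M=M or bot.camera_model(cam); K=np.array(M["K"]);T=np.array(M["world_from_camera"])
    d=T[:3,:3]@np.linalg.inv(K)@np.array([rc[1],rc[0],1.]); return T[:3,3],d
def onplane(cam,rc,z,M=None):
    o,d=ray(cam,rc,M); return o+d*(z-o[2])/d[2]
def proj(cam,p,M=None):
    M=M or bot.camera_model(cam); K=np.array(M["K"]);T=np.linalg.inv(np.array(M["world_from_camera"]))
    q=K@(T[:3,:3]@np.array(p).reshape(-1,3).T+T[:3,3:4]); return (q[:2]/q[2]).T
E
python3 - <<'E'
from h import *
o=bot.get_obs(); print({k:np.round(v,3) for k,v in o.items()})
for c in("scene","side"):
    im=bot.camera(c); cv2.imwrite(f"pics/{c}0.png",im)
    print(c,np.round(bot.camera_model(c)["world_from_camera"],3).tolist(),np.round(bot.camera_model(c)["K"],0).tolist())
    for n in("brake_pad","carrier","slot_left","slot_right","ear_left","ear_right","lining_face"):
        r=bot.cut_out(c,n)
        print(n,[(round(x["score"],2),np.round(x["centre"]).tolist(),int(x["mask"].sum())) for x in r[:2]])
E
```

```text
pics
{'clock': np.float64(0.0), 'joint_pos': array([ 1.292,  0.241,  0.004,  1.335, -0.   ,  1.571]), 'joint_vel': array([-0.001,  0.001, -0.   , -0.001, -0.001,  0.   ]), 'tau': array([ 1.0000e-03, -3.7231e+01,  2.5241e+01,  1.7000e-02,  0.0000e+00,
        0.0000e+00]), 'eef_pos': array([0.137, 0.48 , 0.23 ]), 'tool_rot': array([ 0.139,  0.99 , -0.001, -0.   ]), 'ft_force': array([-0.414,  0.001, -0.268]), 'ft_torque': array([-0.001, -0.035,  0.011]), 'grasp_force': np.float64(0.0), 'grip_width': np.float64(0.086)}
scene [[0.725, -0.526, 0.444, 0.1], [-0.689, -0.548, 0.475, -0.456], [-0.007, -0.65, -0.76, 0.846], [0.0, 0.0, 0.0, 1.0]] [[411.0, 0.0, 328.0], [0.0, 411.0, 195.0], [0.0, 0.0, 1.0]]
brake_pad [(0.76, [194.0, 278.0], 497)]
carrier [(0.9, [245.0, 410.0], 3728), (0.67, [211.0, 249.0], 221)]
slot_left [(0.95, [245.0, 406.0], 3801)]
slot_right [(0.84, [243.0, 404.0], 3762)]
ear_left [(0.93, [190.0, 279.0], 570)]
ear_right [(0.76, [191.0, 276.0], 580)]
lining_face [(0.61, [193.0, 280.0], 577)]
side [[0.753, -0.547, 0.367, 0.198], [-0.658, -0.625, 0.419, -0.352], [0.0, -0.557, -0.83, 0.8], [0.0, 0.0, 0.0, 1.0]] [[399.0, 0.0, 318.0], [0.0, 399.0, 198.0], [0.0, 0.0, 1.0]]
brake_pad [(0.93, [179.0, 270.0], 633)]
carrier [(0.84, [246.0, 411.0], 4541)]
slot_left [(0.82, [246.0, 408.0], 4592), (0.25, [179.0, 272.0], 661)]
slot_right [(0.87, [246.0, 410.0], 4321), (0.26, [181.0, 271.0], 629)]
ear_left [(0.73, [180.0, 272.0], 582)]
ear_right [(0.68, [176.0, 270.0], 613), (0.68, [245.0, 410.0], 4467)]
lining_face [(0.6, [176.0, 273.0], 642)]
```

View pics/side0.png

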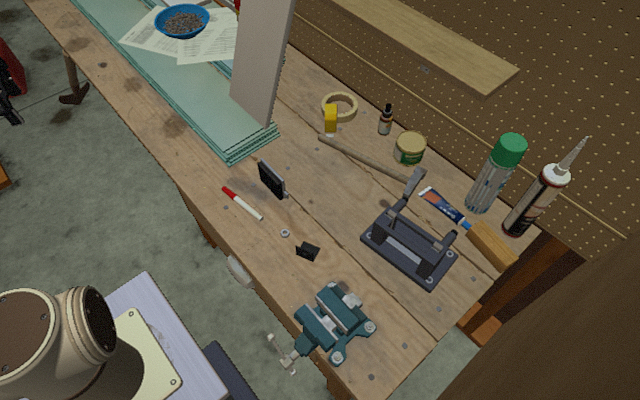

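```bash
python3 - <<'E'
from h import *
print("pad",onplane("side",(179,270),.04),onplane("scene",(194,278),.04))
print("car",onplane("side",(246,411),.06),onplane("scene",(245,410),.06))
o=bot.get_obs();print(R.from_quat(o["tool_rot"]).as_matrix().round(3))
print(np.round(bot.camera_model("wrist")["world_from_camera"],3))
E
```

```text
pad [0.48371971 0.14731382 0.04      ] [0.47833361 0.1389824  0.04      ]
car [ 0.59103724 -0.19515553  0.06      ] [ 0.58935018 -0.20363506  0.06      ]
[[-0.961  0.275  0.   ]
 [ 0.275  0.961  0.   ]
 [ 0.     0.    -1.   ]]
[[ 0.275  0.919  0.284  0.066]
 [ 0.962 -0.262 -0.081  0.502]
 [ 0.     0.296 -0.955  0.374]
 [ 0.     0.     0.     1.   ]]
```

```bash
python3 - <<'E'
from h import *
for p in [(93,232),(124,268),(160,225),(128,280)]: print(p,onplane("side",p,0.02))
bot.camera("side");m=bot.cut_out("side","brake_pad")[0]["mask"].astype(np.uint8)
ys,xs=np.nonzero(m);print(xs.min(),xs.max(),ys.min(),ys.max())
im=cv2.imread("pics/side0.png"); c=cv2.resize(im[140:300,230:470],None,fx=3.3,fy=3.3,interpolation=cv2.INTER_CUBIC); cv2.imwrite("pics/side0c.png",c)
E
```

```text
(93, 232) [0.59535884 0.47584721 0.02      ]
(124, 268) [0.5990407 0.3106434 0.02     ]
(160, 225) [0.44210681 0.28238218 0.02      ]
(128, 280) [0.61427142 0.2778196  0.02      ]
258 288 158 199
```

View pics/side0c.png

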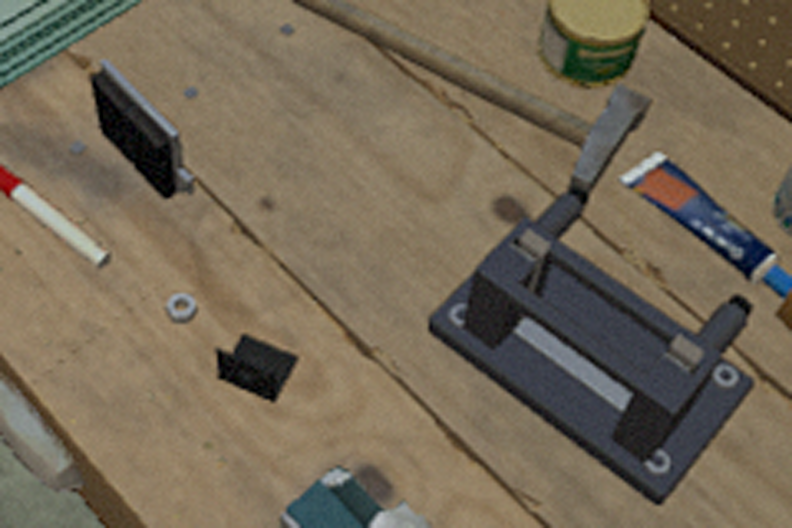

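```bash
python3 - <<'E'
from h import *
f=lambda u,v:(140+v/3.3,230+u/3.3)
a=onplane("side",f(102,62),.072);b=onplane("side",f(181,134),.072);print("pad",a,b,np.degrees(np.arctan2(*(a-b)[[1,0]])),np.linalg.norm(a-b))
for h in(.085,.097):
  a=onplane("side",f(532,243),h);b=onplane("side",f(687,350),h);print("car",(a+b)/2,np.degrees(np.arctan2(*(a-b)[[1,0]])),np.linalg.norm(a-b))
E
```

```text
pad [0.49156375 0.18755141 0.072     ] [0.49428285 0.10056041 0.072     ] 91.79032637354807 0.08703349339539292
car [ 0.61118342 -0.1793547   0.085     ] 97.39601226723963 0.11485653934213752
car [ 0.60425817 -0.18224731  0.097     ] 97.39601226723963 0.11292987270592444
```

Request:
move_arm --motion '[{"x": -4, "y": -2, "yaw": 8}, {"x": -8.5, "y": -4.5, "yaw": 17}, {"x": -13.5, "y": -7, "yaw": 26}, {"x": -18.5, "y": -9.5, "yaw": 35}, {"x": -23.5, "y": -12, "yaw": 44}, {"x": -28, "y": -14.5, "yaw": 53}, {"x": -32, "y": -17, "yaw": 62}, {"x": -36, "y": -19.5, "yaw": 70}, {"x": -39, "y": -21.5, "yaw": 74}, {"x": -41, "y": -22.5, "yaw": 74}, {"x": -41, "y": -22.5, "yaw": 74}, {"x": -41, "y": -22.5, "yaw": 74}]'

```text
invalid input at $.motion[0]: expected keys x, y, z, yaw
```

Request:
move_arm --motion '[{"x": -4, "y": -2, "z": 0, "yaw": 8}, {"x": -9, "y": -4.5, "z": 0, "yaw": 17}, {"x": -14, "y": -7, "z": 0, "yaw": 26}, {"x": -19, "y": -9.5, "z": 0, "yaw": 35}, {"x": -24, "y": -12, "z": 0, "yaw": 44}, {"x": -29, "y": -15, "z": 0, "yaw": 53}, {"x": -34, "y": -18, "z": 0, "yaw": 62}, {"x": -38, "y": -20.5, "z": 0, "yaw": 70}, {"x": -41, "y": -22, "z": 0, "yaw": 74}, {"x": -42.9, "y": -22.7, "z": 0, "yaw": 74}, {"x": -42.9, "y": -22.7, "z": 0, "yaw": 74}, {"x": -42.9, "y": -22.7, "z": 0, "yaw": 74}]'

```text
clock: 2.4
eef_pos: [0.4869, 0.1451, 0.2312]
tool_rot: [0.706, 0.708, -0.0, -0.0]
ft_force: [-0.7, 0.3, 0.4]
grip_width: 0.0854
grasp_force: 0.0
```

```bash
python3 - <<'E'
from h import *
o=bot.get_obs();print(o["clock"],o["eef_pos"],R.from_quat(o["tool_rot"]).as_matrix().round(3).tolist(),o["joint_pos"].round(2))
M=bot.camera_model("wrist");cv2.imwrite("pics/w1.png",bot.camera("wrist"))
for x in bot.cut_out("wrist","brake_pad"): print(x["score"],x["centre"],x["mask"].sum())
print(np.array(M["K"]).round(0).tolist(),np.array(M["world_from_camera"]).round(3).tolist())
for p in [(.493,.188,.072),(.493,.1,.072),(.493,.144,0)]:print(proj("wrist",p,M))
E
```

```text
2.4 [0.48693048 0.14508296 0.23123546] [[-0.002, 1.0, -0.001], [1.0, 0.002, 0.0], [0.0, -0.001, -1.0]] [0.29 0.26 0.03 1.34 0.   1.86]
0.72 [177.8, 326.8] 1419
[[302.0, 0.0, 323.0], [0.0, 302.0, 201.0], [0.0, 0.0, 1.0]] [[1.0, 0.003, 0.0, 0.488], [0.003, -0.955, -0.295, 0.221], [-0.001, 0.295, -0.955, 0.374], [0.0, 0.0, 0.0, 1.0]]
[[328.79209115 142.55347749]]
[[328.12246377 225.47302999]]
[[327.53419235 171.66636195]]
```

View pics/w1.png

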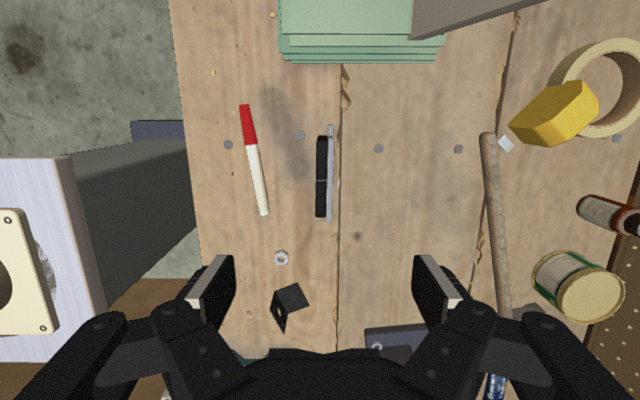

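Request:
move_arm --motion '[{"x": 0.2, "y": 0.2, "z": 4, "yaw": 0}, {"x": 0.2, "y": 0.2, "z": 9, "yaw": 0}, {"x": 0.2, "y": 0.2, "z": 13, "yaw": 0}, {"x": 0.2, "y": 0.2, "z": 16, "yaw": 0}, {"x": 0.2, "y": 0.2, "z": 18, "yaw": 0}, {"x": 0.2, "y": 0.2, "z": 18.4, "yaw": 0}, {"x": 0.2, "y": 0.2, "z": 18.4, "yaw": 0}]'

```text
clock: 3.38
eef_pos: [0.4896, 0.147, 0.0478]
tool_rot: [0.707, 0.708, 0.0, 0.0]
ft_force: [-0.4, -0.5, 0.2]
grip_width: 0.0851
grasp_force: 0.0
```

Request:
move_arm --gripper -1 --motion '[{"x": 0, "y": 0, "z": 0, "yaw": 0}, {"x": 0, "y": 0, "z": 0, "yaw": 0}, {"x": 0, "y": 0, "z": 0, "yaw": 0}, {"x": 0, "y": 0, "z": 0, "yaw": 0}, {"x": 0, "y": 0, "z": 0, "yaw": 0}, {"x": 0, "y": 0, "z": 0, "yaw": 0}, {"x": 0, "y": 0, "z": 0, "yaw": 0}, {"x": 0, "y": 0, "z": 0, "yaw": 0}]'

```text
clock: 4.38
eef_pos: [0.4896, 0.1464, 0.0476]
tool_rot: [0.707, 0.707, 0.0, 0.0]
ft_force: [-1.1, 0.3, 4.6]
grip_width: 0.0169
grasp_force: 59.3
```

Request:
move_arm --motion '[{"x": 0, "y": 0, "z": -3, "yaw": 0}, {"x": 0, "y": 0, "z": -8, "yaw": 0}, {"x": -2, "y": 0.3, "z": -13, "yaw": 0}, {"x": -6, "y": 1, "z": -16, "yaw": -1}, {"x": -11, "y": 1.8, "z": -18, "yaw": -2}, {"x": -16, "y": 2.6, "z": -20, "yaw": -3}, {"x": -21, "y": 3.4, "z": -20.2, "yaw": -4}, {"x": -26, "y": 4.2, "z": -20.2, "yaw": -5}, {"x": -31, "y": 5, "z": -20.2, "yaw": -6}, {"x": -35.5, "y": 5.8, "z": -20.2, "yaw": -7}, {"x": -39, "y": 6.3, "z": -20.2, "yaw": -7}, {"x": -40.6, "y": 6.5, "z": -20.2, "yaw": -7}, {"x": -40.6, "y": 6.5, "z": -20.2, "yaw": -7}, {"x": -40.6, "y": 6.5, "z": -20.2, "yaw": -7}, {"x": -40.6, "y": 6.5, "z": -20.2, "yaw": -7}]'

```text
clock: 6.25
eef_pos: [0.5549, -0.2581, 0.2496]
tool_rot: [0.662, 0.75, 0.0, -0.0]
ft_force: [-0.4, 0.8, -2.1]
grip_width: 0.0169
grasp_force: 59.0
```

```bash
cat > look.py <<'E'
from h import *
import sys,json
n=sys.argv[1]
o=bot.get_obs();T=R.from_quat(o["tool_rot"]).as_matrix()
M=bot.camera_model("wrist");cv2.imwrite(f"pics/{n}.png",bot.camera("wrist"))
json.dump(dict(K=np.array(M["K"]).tolist(),world_from_camera=np.array(M["world_from_camera"]).tolist(),eef=list(o["eef_pos"]),T=T.tolist()),open(f"{n}.json","w"))
print(o["clock"],o["eef_pos"],T.round(3).tolist(),o["ft_force"],o["grip_width"])
E
python3 look.py w2
```

```text
6.25 [ 0.55487163 -0.258113    0.24960796] [[-0.124, 0.992, 0.0], [0.992, 0.124, 0.0], [0.0, 0.0, -1.0]] [-0.43830356  0.7972572  -2.10178992] 0.016896138766258572
```

View pics/w2.png

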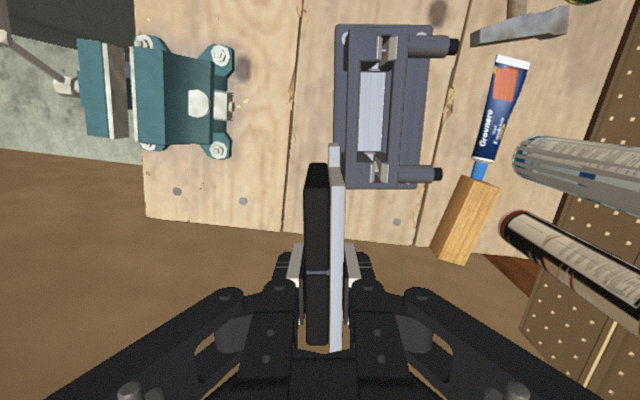

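```bash
python3 - <<'E'
from h import *
im=cv2.imread("pics/w2.png")
c=[cv2.resize(im[a:a+60,340:440],None,fx=7,fy=7,interpolation=cv2.INTER_CUBIC)[:, :] for a in(20,140)]
c=cv2.resize(np.vstack(c),(583,600)) if 0 else np.vstack([cv2.resize(im[a:a+50,335:435],None,fx=6,fy=6,interpolation=cv2.INTER_CUBIC) for a in(23,145)])
cv2.imwrite("pics/w2c.png",c)
E
```

```text
(no output)
```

View pics/w2c.png

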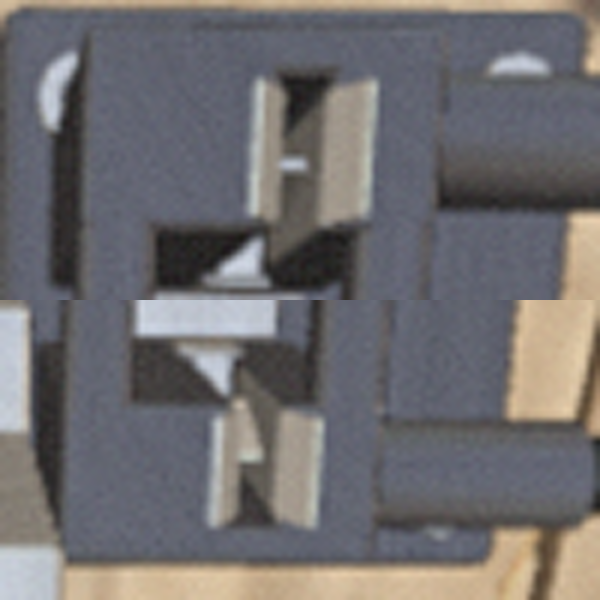

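```bash
cat > fit.py <<'E'
from h import *
import json
from scipy.optimize import least_squares
M=json.load(open("w2.json"))
obj=np.array([[-21,46,0],[9,46,0],[-21,-46,0],[9,-46,0]])/1e3
px=np.array([[360,61],[394.5,61],[357,162.3],[388.2,162.3]])
def W(p,o): return o@R.from_euler("z",p[3]).as_matrix().T+p[:3]
s=least_squares(lambda p:(proj("wrist",W(p,obj),M)-px).ravel(),[.6,-.18,.09,.12])
print(s.x,np.degrees(s.x[3]),s.fun.reshape(-1,2).round(1).tolist())
for z in(.085,.091,.097):
  t=least_squares(lambda p:(proj("wrist",W([p[0],p[1],z,p[2]],obj),M)-px).ravel(),[.6,-.18,.12]);print(z,t.x,t.cost)
# lip outer centres
for rc in[(47.7,387.3),(173.7,379.5)]:
  for z in(.091,.099): print(z,onplane("wrist",rc,z,M))
# side view cross-check: clip lips px
for h in(.09,.1):
  f=lambda u,v:(140+v/3.3,230+u/3.3)
  print("side",h,(onplane("side",f(532,243),h)+onplane("side",f(687,350),h))/2)
T=np.array(M["T"]);e=np.array(M["eef"]);print("TCP px",proj("wrist",e,M))
for dz in(.02,.025):
  for c,rc in(("top near plate",(165,334)),("ear tip",(145,334))):
    print(c,dz,(T.T@(onplane("wrist",rc,e[2]+(dz if c[0]=="t" else dz-.042),M)-e)).round(4))
E
python3 fit.py
python3 - <<'E'
import cv2
im=cv2.imread("pics/w2.png");cv2.imwrite("pics/w2p.png",cv2.resize(im[130:360,260:390],None,fx=2.6,fy=2.6,interpolation=cv2.INTER_CUBIC))
E
```

```text
[ 0.60128536 -0.18177165  0.0961236   0.12782958] 7.324095310201364 [[0.6, -0.1], [-0.6, -0.2], [0.4, 0.2], [-0.4, 0.1]]
0.085 [ 0.60307824 -0.18143806  0.1263823 ] 7.8641678798038
0.091 [ 0.60211077 -0.18161596  0.12714921] 2.176863555205666
0.097 [ 0.60114425 -0.18179864  0.12794842] 0.6165809618554328
0.091 [ 0.59730009 -0.12425637  0.091     ]
0.099 [ 0.59594502 -0.12581681  0.099     ]
0.091 [ 0.61111038 -0.23940995  0.091     ]
0.099 [ 0.60938919 -0.23791758  0.099     ]
side 0.09 [ 0.6082979  -0.18055996  0.09      ]
side 0.1 [ 0.60252685 -0.18297047  0.1       ]
TCP px [[321.69719113 257.89620607]]
top near plate 0.02 [ 0.053   0.0052 -0.02  ]
ear tip 0.02 [0.0563 0.0066 0.022 ]
top near plate 0.025 [ 0.054  0.005 -0.025]
ear tip 0.025 [0.0569 0.0064 0.017 ]
```

View pics/w2p.png

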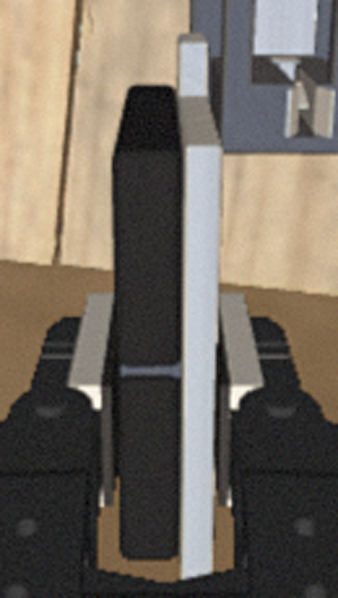

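```bash
cat >> fit.py <<'E'
print("----")
P=[(T.T@(onplane("wrist",(130+v/2.6,260+u/2.6),e[2]+.0244+dz,M)-e)) for u,v,dz in((203,145,0),(197,578,0),(194,38,-.042))]
print(np.round(P,4).tolist())
m=(P[0]+P[1])/2;yw=np.arctan2(-(P[0]-P[1])[1],(P[0]-P[1])[0]);print("mid",m,"len",P[0]-P[1],"yaw in tool deg",-np.degrees(yw))
E
python3 fit.py | sed '1,/----/d'
```

```text
[[0.0454, 0.0068, -0.0244], [-0.0382, 0.0069, -0.0244], [0.057, 0.0068, 0.0176]]
mid [ 0.00357457  0.00686087 -0.02439785] len [ 8.35627815e-02 -1.42760040e-04  2.01774944e-05] yaw in tool deg -0.09788496356005401
```

Request:
move_arm --motion '[{"x": 2, "y": 1.5, "z": 1, "yaw": 0}, {"x": 4, "y": 3, "z": 3, "yaw": 0}, {"x": 6, "y": 4.4, "z": 5, "yaw": 0}, {"x": 6.8, "y": 4.95, "z": 7, "yaw": 0}, {"x": 6.8, "y": 4.95, "z": 8, "yaw": 0}, {"x": 6.8, "y": 4.95, "z": 8, "yaw": 0}, {"x": 6.8, "y": 4.95, "z": 8, "yaw": 0}]'

```text
clock: 7.18
eef_pos: [0.5958, -0.1866, 0.1704]
tool_rot: [0.663, 0.749, 0.0, 0.001]
ft_force: [0.4, -0.4, -1.4]
grip_width: 0.0167
grasp_force: 59.1
```

```bash
python3 look.py w3; python3 - <<'E'
from h import *
a=cv2.imread("pics/w3.png");s=bot.camera("side");cv2.imwrite("pics/s3.png",s)
A=cv2.resize(a[60:330,260:400],(300,579),interpolation=cv2.INTER_CUBIC)
B=cv2.resize(s[150:300,340:470],(500,577),interpolation=cv2.INTER_CUBIC)
B=cv2.copyMakeBorder(B,0,2,0,0,cv2.BORDER_CONSTANT)
cv2.imwrite("pics/c3.png",np.hstack([A,B]))
E
```

```text
7.175 [ 0.59582629 -0.18663795  0.17040192] [[-0.122, 0.993, 0.002], [0.993, 0.122, -0.001], [-0.001, 0.001, -1.0]] [ 0.35265718 -0.41974345 -1.41379083] 0.016670985552918825
```

View pics/c3.png

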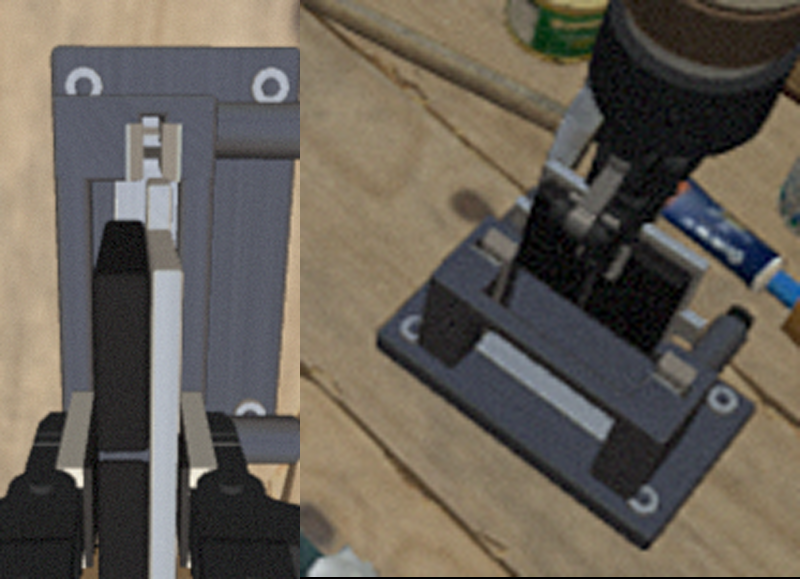

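```bash
python3 - <<'E'
from h import *
import json
M=json.load(open("w3.json"));T=np.array(M["T"]);e=np.array(M["eef"])
g=lambda u,v,z:(T.T@(onplane("wrist",(60+v/2.143,260+u/2.143),z,M)-e)*1e3).round(1)
print("plate near",g(165.5,268,e[2]+.0244))
for z in(.097,.104):
  print("lip corners",z,[g(*p,z).tolist() for p in((128,124),(182,124),(126,180),(180,180))],"inner",g(153,180,z))
print("win",[g(*p,.096).tolist() for p in((91,181),(211,181))])
print("expected slot centre tool y", (T.T@(np.array([.602,-.182,.096])-e)*1e3).round(1))
E
```

```text
plate near [ 45.6   6.5 -24.4]
lip corners 0.097 [[68.9, -1.6, 73.3], [68.9, 15.9, 73.4], [51.0, -2.3, 73.4], [51.0, 15.6, 73.4]] inner [51.   6.7 73.4]
lip corners 0.104 [[69.1, -1.5, 66.3], [69.1, 15.4, 66.4], [51.8, -2.2, 66.4], [51.8, 15.1, 66.4]] inner [51.8  6.5 66.4]
win [[50.6, -13.9, 74.3], [50.6, 26.0, 74.4]]
expected slot centre tool y [ 3.9  6.6 74.4]
```

Request:
move_arm --motion '[{"x": 0.27, "y": 0.02, "z": 0.5, "yaw": 0}, {"x": 0.27, "y": 0.02, "z": 1.5, "yaw": 0}, {"x": 0.27, "y": 0.02, "z": 2.5, "yaw": 0}, {"x": 0.27, "y": 0.02, "z": 3.2, "yaw": 0}, {"x": 0.27, "y": 0.02, "z": 3.6, "yaw": 0}, {"x": 0.27, "y": 0.02, "z": 3.6, "yaw": 0}]'

```text
clock: 8.02
eef_pos: [0.5952, -0.1833, 0.1328]
tool_rot: [0.662, 0.749, -0.0, -0.0]
ft_force: [-0.3, -0.4, -1.9]
grip_width: 0.0165
grasp_force: 59.1
```

Request:
move_arm --motion '[{"x": 0, "y": 0, "z": 0.2, "yaw": 0}, {"x": 0, "y": 0, "z": 0.4, "yaw": 0}, {"x": 0, "y": 0, "z": 0.6, "yaw": 0}, {"x": 0, "y": 0, "z": 0.8, "yaw": 0}, {"x": 0, "y": 0, "z": 0.8, "yaw": 0}]'

```text
clock: 8.65
eef_pos: [0.5953, -0.1833, 0.125]
tool_rot: [0.662, 0.749, -0.0, -0.0]
ft_force: [1.0, 0.4, -1.8]
grip_width: 0.0167
grasp_force: 59.1
```

Request:
move_arm --motion '[{"x": 0, "y": 0, "z": 0.15, "yaw": 0}, {"x": 0, "y": 0, "z": 0.3, "yaw": 0}, {"x": 0, "y": 0, "z": 0.45, "yaw": 0}, {"x": 0, "y": 0, "z": 0.6, "yaw": 0}, {"x": 0, "y": 0, "z": 0.6, "yaw": 0}]'

```text
clock: 9.28
eef_pos: [0.5954, -0.1833, 0.1191]
tool_rot: [0.662, 0.749, -0.0, -0.0]
ft_force: [0.3, -0.4, -1.9]
grip_width: 0.017
grasp_force: 59.1
```

Request:
move_arm --motion '[{"x": 0, "y": 0, "z": 0.15, "yaw": 0}, {"x": 0, "y": 0, "z": 0.3, "yaw": 0}, {"x": 0, "y": 0, "z": 0.45, "yaw": 0}, {"x": 0, "y": 0, "z": 0.6, "yaw": 0}, {"x": 0, "y": 0, "z": 0.6, "yaw": 0}]'

```text
clock: 9.9
eef_pos: [0.5953, -0.1833, 0.1131]
tool_rot: [0.662, 0.749, -0.0, -0.0]
ft_force: [0.2, 0.3, -2.5]
grip_width: 0.0169
grasp_force: 59.1
```

Request:
move_arm --motion '[{"x": 0, "y": 0, "z": 0.1, "yaw": 0}, {"x": 0, "y": 0, "z": 0.2, "yaw": 0}, {"x": 0, "y": 0, "z": 0.3, "yaw": 0}, {"x": 0, "y": 0, "z": 0.4, "yaw": 0}, {"x": 0, "y": 0, "z": 0.5, "yaw": 0}, {"x": 0, "y": 0, "z": 0.5, "yaw": 0}]'

```text
clock: 10.65
eef_pos: [0.5956, -0.1836, 0.1085]
tool_rot: [0.663, 0.749, 0.0, 0.0]
ft_force: [0.3, -1.3, -2.1]
grip_width: 0.0167
grasp_force: 59.1
```

Request:
move_arm --motion '[{"x": 0, "y": 0, "z": 0.1, "yaw": 0}, {"x": 0, "y": 0, "z": 0.2, "yaw": 0}, {"x": 0, "y": 0, "z": 0.3, "yaw": 0}, {"x": 0, "y": 0, "z": 0.4, "yaw": 0}, {"x": 0, "y": 0, "z": 0.5, "yaw": 0}, {"x": 0, "y": 0, "z": 0.5, "yaw": 0}]'

```text
clock: 11.4
eef_pos: [0.5956, -0.1832, 0.1034]
tool_rot: [0.662, 0.749, 0.0, 0.0]
ft_force: [-0.9, -0.5, 1.4]
grip_width: 0.0169
grasp_force: 59.6
```

Request:
move_arm --motion '[{"x": 0, "y": 0, "z": 0.1, "yaw": 0}, {"x": 0, "y": 0, "z": 0.2, "yaw": 0}, {"x": 0, "y": 0, "z": 0.3, "yaw": 0}, {"x": 0, "y": 0, "z": 0.3, "yaw": 0}]'

```text
clock: 11.9
eef_pos: [0.5956, -0.1833, 0.1002]
tool_rot: [0.662, 0.749, 0.0, 0.0]
ft_force: [1.2, -0.5, 1.9]
grip_width: 0.017
grasp_force: 59.5
```

Request:
move_arm --gripper 0 --motion '[{"x": 0, "y": 0, "z": 0, "yaw": 0}, {"x": 0, "y": 0, "z": 0, "yaw": 0}, {"x": 0, "y": 0, "z": 0, "yaw": 0}, {"x": 0, "y": 0, "z": 0, "yaw": 0}, {"x": 0, "y": 0, "z": -0.5, "yaw": 0}, {"x": 0, "y": 0, "z": -2, "yaw": 0}, {"x": 0, "y": 0, "z": -4, "yaw": 0}, {"x": 0, "y": 0, "z": -5, "yaw": 0}, {"x": 0.16, "y": 0.6, "z": -5, "yaw": 0}, {"x": 0.16, "y": 0.6, "z": -5, "yaw": 0}]'

```text
clock: 13.15
eef_pos: [0.6013, -0.1806, 0.1498]
tool_rot: [0.662, 0.749, -0.0, -0.0]
ft_force: [0.4, -0.6, -0.5]
grip_width: 0.0429
grasp_force: 0.0
```

Request:
move_arm --gripper -1 --motion '[{"x": 0, "y": 0, "z": 0, "yaw": 0}, {"x": 0, "y": 0, "z": 0, "yaw": 0}, {"x": 0, "y": 0, "z": 0, "yaw": 0}, {"x": 0, "y": 0, "z": 0, "yaw": 0}, {"x": 0, "y": 0, "z": 0, "yaw": 0}, {"x": 0, "y": 0, "z": 0, "yaw": 0}]'

```text
clock: 13.9
eef_pos: [0.6012, -0.181, 0.1503]
tool_rot: [0.662, 0.749, 0.0, 0.0]
ft_force: [-0.7, 0.2, 0.2]
grip_width: 0.0002
grasp_force: 0.0
```

```bash
python3 look.py w4; python3 - <<'E'
from h import *
a=cv2.imread("pics/w4.png");s=bot.camera("side");cv2.imwrite("pics/s4.png",s)
A=cv2.resize(a[60:330,260:400],(300,579),interpolation=cv2.INTER_CUBIC)
B=cv2.resize(s[150:300,340:470],(500,577),interpolation=cv2.INTER_CUBIC)
B=cv2.copyMakeBorder(B,0,2,0,0,cv2.BORDER_CONSTANT)
cv2.imwrite("pics/c4.png",np.hstack([A,B]))
E
```

```text
13.9 [ 0.60118875 -0.18102227  0.1503455 ] [[-0.122, 0.992, 0.0], [0.992, 0.122, -0.0], [-0.0, 0.0, -1.0]] [-0.6725311   0.2201863   0.15046585] 0.0001782990489437411
```

View pics/c4.png

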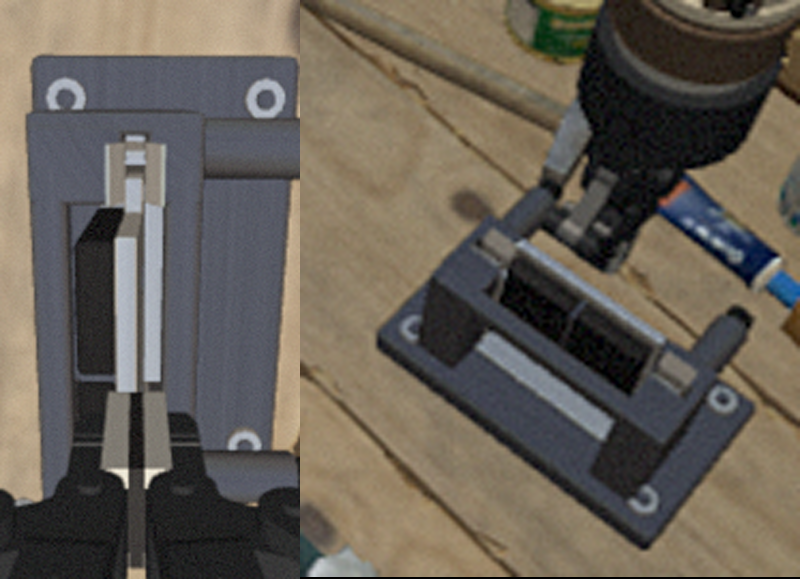

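Request:
move_arm --motion '[{"x": 0, "y": -0.2, "z": 0.7, "yaw": 0}, {"x": 0, "y": -0.2, "z": 1.5, "yaw": 0}, {"x": 0, "y": -0.2, "z": 2.1, "yaw": 0}, {"x": 0, "y": -0.2, "z": 2.3, "yaw": 0}, {"x": 0, "y": -0.2, "z": 2.5, "yaw": 0}, {"x": 0, "y": -0.2, "z": 2.6, "yaw": 0}, {"x": 0, "y": -0.2, "z": 2.7, "yaw": 0}, {"x": 0, "y": -0.2, "z": 2.7, "yaw": 0}]'

```text
clock: 15.0
eef_pos: [0.5995, -0.1814, 0.1239]
tool_rot: [0.662, 0.749, 0.0, 0.0]
ft_force: [-0.0, -0.1, 3.1]
grip_width: 0.0
grasp_force: 1.1
```

Request:
move_arm --motion '[{"x": 0, "y": 0, "z": 0.1, "yaw": 0}, {"x": 0, "y": 0, "z": 0.2, "yaw": 0}, {"x": 0, "y": 0, "z": 0.3, "yaw": 0}, {"x": 0, "y": 0, "z": 0.3, "yaw": 0}]'

```text
clock: 15.5
eef_pos: [0.5991, -0.1813, 0.1202]
tool_rot: [0.662, 0.749, -0.0, -0.0]
ft_force: [-0.2, 0.3, 2.9]
grip_width: -0.0003
grasp_force: 1.2
```

Request:
move_arm --motion '[{"x": 0, "y": 0, "z": 0.05, "yaw": 0}, {"x": 0, "y": 0, "z": 0.1, "yaw": 0}, {"x": 0, "y": 0, "z": 0.15, "yaw": 0}, {"x": 0, "y": 0, "z": 0.2, "yaw": 0}]'

```text
clock: 16.0
eef_pos: [0.5992, -0.1807, 0.1183]
tool_rot: [0.662, 0.749, 0.0, -0.0]
ft_force: [-0.6, 2.6, 3.7]
grip_width: -0.0002
grasp_force: 1.9
```

Request:
move_arm --motion '[{"x": 0, "y": 0, "z": 0.05, "yaw": 0}, {"x": 0, "y": 0, "z": 0.1, "yaw": 0}, {"x": 0, "y": 0, "z": 0.15, "yaw": 0}, {"x": 0, "y": 0, "z": 0.15, "yaw": 0}]'

```text
clock: 16.5
eef_pos: [0.5995, -0.1802, 0.1173]
tool_rot: [0.662, 0.749, 0.001, -0.0]
ft_force: [-0.2, 5.4, 6.0]
grip_width: 0.0001
grasp_force: 3.0
```

Request:
move_arm --motion '[{"x": 0, "y": 0, "z": 0.05, "yaw": 0}, {"x": 0, "y": 0, "z": 0.1, "yaw": 0}, {"x": 0, "y": 0, "z": 0.15, "yaw": 0}, {"x": 0, "y": 0, "z": 0.15, "yaw": 0}]'

```text
clock: 17.0
eef_pos: [0.5997, -0.1795, 0.1163]
tool_rot: [0.662, 0.75, 0.002, -0.0]
ft_force: [-0.9, 7.2, 7.8]
grip_width: -0.0
grasp_force: 4.0
```

```bash
python3 - <<'E'
from h import *
o=bot.get_obs();print(o["ft_force"],o["ft_torque"])
s=bot.camera("side")
cv2.imwrite("pics/s5.png",cv2.resize(s[180:270,370:460],(600,600),interpolation=cv2.INTER_CUBIC))
E
```

```text
[-0.91631789  7.16122642  7.84528226] [ 1.29073143  0.15408339 -0.00184798]
```

View pics/s5.png

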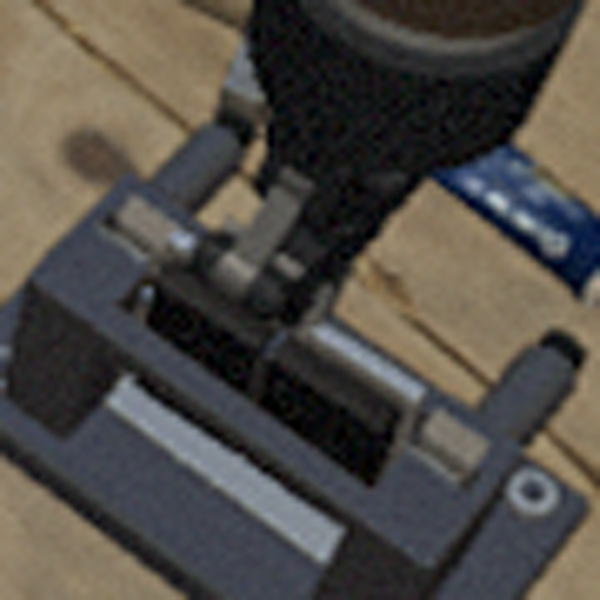

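Request:
move_arm --motion '[{"x": 0, "y": 0, "z": -0.5, "yaw": 0}, {"x": 0, "y": 0, "z": -1.2, "yaw": 0}, {"x": -1.5, "y": 0, "z": -1.2, "yaw": 0}, {"x": -3.2, "y": 0, "z": -1.2, "yaw": 0}, {"x": -3.2, "y": 0, "z": -0.9, "yaw": 0}, {"x": -3.2, "y": 0, "z": -0.7, "yaw": 0}, {"x": -3.2, "y": 0, "z": -0.6, "yaw": 0}, {"x": -3.2, "y": 0, "z": -0.5, "yaw": 0}]'

```text
clock: 18.05
eef_pos: [0.6031, -0.2126, 0.1202]
tool_rot: [0.662, 0.749, -0.0, -0.0]
ft_force: [-0.4, 0.2, -0.7]
grip_width: -0.0001
grasp_force: 0.0
```

Request:
move_arm --motion '[{"x": 0, "y": 0, "z": 0.05, "yaw": 0}, {"x": 0, "y": 0, "z": 0.1, "yaw": 0}, {"x": 0, "y": 0, "z": 0.15, "yaw": 0}, {"x": 0, "y": 0, "z": 0.15, "yaw": 0}]'

```text
clock: 18.55
eef_pos: [0.6033, -0.213, 0.1191]
tool_rot: [0.662, 0.749, 0.0, 0.0]
ft_force: [0.1, 0.7, 1.1]
grip_width: 0.0003
grasp_force: 0.5
```

Request:
move_arm --motion '[{"x": 0, "y": 0, "z": 0.05, "yaw": 0}, {"x": 0, "y": 0, "z": 0.1, "yaw": 0}, {"x": 0, "y": 0, "z": 0.15, "yaw": 0}, {"x": 0, "y": 0, "z": 0.2, "yaw": 0}]'

```text
clock: 19.05
eef_pos: [0.603, -0.2131, 0.1165]
tool_rot: [0.663, 0.749, -0.0, -0.0]
ft_force: [1.0, 0.2, -0.1]
grip_width: -0.0002
grasp_force: 0.2
```

Request:
move_arm --motion '[{"x": 0, "y": 0, "z": 0.05, "yaw": 0}, {"x": 0, "y": 0, "z": 0.1, "yaw": 0}, {"x": 0, "y": 0, "z": 0.15, "yaw": 0}]'

```text
clock: 19.42
eef_pos: [0.6031, -0.213, 0.1153]
tool_rot: [0.662, 0.749, -0.0, 0.0]
ft_force: [-0.4, -0.4, -0.2]
grip_width: 0.0003
grasp_force: 0.3
```

Request:
move_arm --motion '[{"x": 0, "y": 0, "z": 0.05, "yaw": 0}, {"x": 0, "y": 0, "z": 0.1, "yaw": 0}, {"x": 0, "y": 0, "z": 0.15, "yaw": 0}]'

```text
clock: 19.8
eef_pos: [0.6031, -0.213, 0.1138]
tool_rot: [0.662, 0.749, 0.0, 0.0]
ft_force: [0.4, -0.8, 0.7]
grip_width: -0.0
grasp_force: 0.3
```

Request:
move_arm --motion '[{"x": 0, "y": 0, "z": 0.05, "yaw": 0}, {"x": 0, "y": 0, "z": 0.1, "yaw": 0}, {"x": 0, "y": 0, "z": 0.1, "yaw": 0}]'

```text
clock: 20.18
eef_pos: [0.6031, -0.213, 0.1127]
tool_rot: [0.662, 0.749, 0.0, -0.0]
ft_force: [0.3, -1.2, 1.1]
grip_width: -0.0
grasp_force: 0.2
```

Request:
move_arm --motion '[{"x": 0, "y": 0, "z": -0.5, "yaw": 0}, {"x": 0, "y": 0, "z": -1.2, "yaw": 0}, {"x": 2.5, "y": 0, "z": -1.4, "yaw": 0}, {"x": 5.5, "y": 0, "z": -1.4, "yaw": 0}, {"x": 6.4, "y": 0, "z": -1.2, "yaw": 0}, {"x": 6.4, "y": 0, "z": -0.9, "yaw": 0}, {"x": 6.4, "y": 0, "z": -0.8, "yaw": 0}, {"x": 6.4, "y": 0, "z": -0.7, "yaw": 0}]'

```text
clock: 21.18
eef_pos: [0.5953, -0.1503, 0.1196]
tool_rot: [0.663, 0.749, -0.0, 0.0]
ft_force: [-0.2, -0.5, -0.7]
grip_width: -0.0
grasp_force: 0.0
```

Request:
move_arm --motion '[{"x": 0, "y": 0, "z": 0.1, "yaw": 0}, {"x": 0, "y": 0, "z": 0.2, "yaw": 0}, {"x": 0, "y": 0, "z": 0.25, "yaw": 0}, {"x": 0, "y": 0, "z": 0.3, "yaw": 0}]'

```text
clock: 21.68
eef_pos: [0.5952, -0.1495, 0.1168]
tool_rot: [0.662, 0.749, -0.0, -0.0]
ft_force: [0.6, -0.4, -0.4]
grip_width: -0.0
grasp_force: 0.0
```

Request:
move_arm --motion '[{"x": 0, "y": 0, "z": 0.05, "yaw": 0}, {"x": 0, "y": 0, "z": 0.1, "yaw": 0}, {"x": 0, "y": 0, "z": 0.15, "yaw": 0}, {"x": 0, "y": 0, "z": 0.2, "yaw": 0}]'

```text
clock: 22.18
eef_pos: [0.5953, -0.1495, 0.1148]
tool_rot: [0.662, 0.749, 0.0, 0.0]
ft_force: [-0.2, 0.6, -0.2]
grip_width: 0.0003
grasp_force: 0.0
```

Request:
move_arm --motion '[{"x": 0, "y": 0, "z": 0.05, "yaw": 0}, {"x": 0, "y": 0, "z": 0.1, "yaw": 0}, {"x": 0, "y": 0, "z": 0.15, "yaw": 0}]'

```text
clock: 22.55
eef_pos: [0.5953, -0.1495, 0.1133]
tool_rot: [0.662, 0.749, 0.0, 0.0]
ft_force: [-0.0, -0.8, 0.0]
grip_width: 0.0005
grasp_force: 0.0
```

Request:
move_arm --motion '[{"x": 0, "y": 0, "z": 0.05, "yaw": 0}, {"x": 0, "y": 0, "z": 0.1, "yaw": 0}, {"x": 0, "y": 0, "z": 0.15, "yaw": 0}, {"x": 0, "y": 0, "z": 0.15, "yaw": 0}]'

```text
clock: 23.05
eef_pos: [0.5953, -0.1493, 0.1119]
tool_rot: [0.662, 0.749, 0.0, -0.0]
ft_force: [-0.2, 1.0, 0.0]
grip_width: -0.0002
grasp_force: 0.4
```

Request:
move_arm --motion '[{"x": 0, "y": 0, "z": 0.05, "yaw": 0}, {"x": 0, "y": 0, "z": 0.1, "yaw": 0}, {"x": 0, "y": 0, "z": 0.15, "yaw": 0}]'

```text
clock: 23.42
eef_pos: [0.5954, -0.1493, 0.1104]
tool_rot: [0.662, 0.749, 0.0, 0.0]
ft_force: [-0.1, 1.5, 1.4]
grip_width: 0.0001
grasp_force: 0.8
```

Request:
move_arm --motion '[{"x": 0, "y": 0, "z": 0.05, "yaw": 0}, {"x": 0, "y": 0, "z": 0.1, "yaw": 0}, {"x": 0, "y": 0, "z": 0.15, "yaw": 0}, {"x": 0, "y": 0, "z": 0.2, "yaw": 0}]'

```text
clock: 23.92
eef_pos: [0.5953, -0.1495, 0.1083]
tool_rot: [0.662, 0.749, 0.0, -0.0]
ft_force: [-0.2, 1.5, 1.7]
grip_width: -0.0002
grasp_force: 0.9
```

Request:
move_arm --motion '[{"x": 0, "y": 0, "z": 0.05, "yaw": 0}, {"x": 0, "y": 0, "z": 0.1, "yaw": 0}]'

```text
clock: 24.18
eef_pos: [0.5953, -0.1495, 0.1073]
tool_rot: [0.662, 0.749, 0.0, -0.0]
ft_force: [0.7, 1.2, 2.2]
grip_width: 0.0001
grasp_force: 0.9
```

Request:
move_arm --motion '[{"x": 0, "y": 0, "z": -0.5, "yaw": 0}, {"x": 0, "y": 0, "z": -1.3, "yaw": 0}, {"x": -2.5, "y": 0, "z": -1.4, "yaw": 0}, {"x": -5.5, "y": 0, "z": -1.4, "yaw": 0}, {"x": -6.4, "y": 0, "z": -1.2, "yaw": 0}, {"x": -6.4, "y": 0, "z": -0.9, "yaw": 0}, {"x": -6.4, "y": 0, "z": -0.7, "yaw": 0}, {"x": -6.4, "y": 0, "z": -0.6, "yaw": 0}, {"x": -6.4, "y": 0, "z": -0.55, "yaw": 0}]'

```text
clock: 25.3
eef_pos: [0.6031, -0.2123, 0.1128]
tool_rot: [0.662, 0.749, -0.0, -0.0]
ft_force: [-1.1, 0.4, 0.6]
grip_width: -0.0002
grasp_force: 0.0
```

Request:
move_arm --motion '[{"x": 0, "y": 0, "z": 0.05, "yaw": 0}, {"x": 0, "y": 0, "z": 0.1, "yaw": 0}, {"x": 0, "y": 0, "z": 0.15, "yaw": 0}, {"x": 0, "y": 0, "z": 0.2, "yaw": 0}]'

```text
clock: 25.8
eef_pos: [0.6032, -0.2131, 0.1108]
tool_rot: [0.662, 0.749, 0.0, 0.0]
ft_force: [-0.1, -0.3, 1.0]
grip_width: -0.0002
grasp_force: 0.2
```

Request:
move_arm --motion '[{"x": 0, "y": 0, "z": 0.05, "yaw": 0}, {"x": 0, "y": 0, "z": 0.1, "yaw": 0}, {"x": 0, "y": 0, "z": 0.15, "yaw": 0}, {"x": 0, "y": 0, "z": 0.2, "yaw": 0}]'

```text
clock: 26.3
eef_pos: [0.6038, -0.2133, 0.1098]
tool_rot: [0.662, 0.749, 0.0, 0.001]
ft_force: [0.4, 0.2, 7.0]
grip_width: -0.0002
grasp_force: 3.1
```

Request:
move_arm --motion '[{"x": 0, "y": 0, "z": 0.05, "yaw": 0}, {"x": 0, "y": 0, "z": 0.1, "yaw": 0}]'

```text
clock: 26.55
eef_pos: [0.6042, -0.2133, 0.1095]
tool_rot: [0.662, 0.749, 0.001, 0.002]
ft_force: [0.3, -0.2, 8.7]
grip_width: -0.0
grasp_force: 4.2
```

Request:
move_arm --motion '[{"x": 0, "y": 0, "z": 0.05, "yaw": 0}, {"x": 0, "y": 0, "z": 0.05, "yaw": 0}]'

```text
clock: 26.8
eef_pos: [0.6045, -0.2133, 0.1094]
tool_rot: [0.662, 0.749, 0.001, 0.002]
ft_force: [-0.2, -0.2, 8.0]
grip_width: 0.0002
grasp_force: 4.2
```

Request:
move_arm --motion '[{"x": 0, "y": 0, "z": -0.5, "yaw": 0}, {"x": 0, "y": 0.3, "z": -0.6, "yaw": 0}, {"x": 0, "y": 0.3, "z": -0.3, "yaw": 0}, {"x": 0, "y": 0.3, "z": -0.1, "yaw": 0}, {"x": 0, "y": 0.3, "z": 0, "yaw": 0}, {"x": 0, "y": 0.3, "z": 0.1, "yaw": 0}]'

```text
clock: 27.55
eef_pos: [0.6071, -0.2129, 0.1077]
tool_rot: [0.662, 0.749, 0.001, 0.001]
ft_force: [-0.2, -0.4, 1.3]
grip_width: -0.0
grasp_force: 0.4
```

```bash
python3 - <<'E'
from h import *
o=bot.get_obs();print(o["ft_force"],o["ft_torque"],o["tau"].round(2))
E
```

```text
[-0.21057822 -0.36573799  1.33486566] [-0.12186208 -0.04942988  0.00900178] [  0.22 -51.76  23.9    0.16   0.13   0.  ]
```

Request:
move_arm --motion '[{"x": 0, "y": 0, "z": 0.05, "yaw": 0}, {"x": 0, "y": 0, "z": 0.1, "yaw": 0}, {"x": 0, "y": 0, "z": 0.15, "yaw": 0}]'

```text
clock: 27.92
eef_pos: [0.6058, -0.2126, 0.1041]
tool_rot: [0.662, 0.749, -0.0, -0.001]
ft_force: [0.3, -0.8, 0.0]
grip_width: 0.0001
grasp_force: 0.3
```

Request:
move_arm --motion '[{"x": 0, "y": 0, "z": 0.05, "yaw": 0}, {"x": 0, "y": 0, "z": 0.1, "yaw": 0}, {"x": 0, "y": 0, "z": 0.15, "yaw": 0}]'

```text
clock: 28.3
eef_pos: [0.6061, -0.2127, 0.1033]
tool_rot: [0.662, 0.749, -0.0, 0.0]
ft_force: [-0.2, -0.9, 1.2]
grip_width: 0.0001
grasp_force: 0.4
```

Request:
move_arm --motion '[{"x": 0, "y": 0, "z": -0.5, "yaw": 0}, {"x": 0, "y": 0, "z": -1.3, "yaw": 0}, {"x": 2.5, "y": 0, "z": -1.4, "yaw": 0}, {"x": 5.5, "y": 0, "z": -1.4, "yaw": 0}, {"x": 6.4, "y": 0, "z": -1.1, "yaw": 0}, {"x": 6.4, "y": 0, "z": -0.7, "yaw": 0}, {"x": 6.4, "y": 0, "z": -0.5, "yaw": 0}, {"x": 6.4, "y": 0, "z": -0.4, "yaw": 0}]'

```text
clock: 29.3
eef_pos: [0.5981, -0.1499, 0.1069]
tool_rot: [0.663, 0.749, -0.0, -0.0]
ft_force: [0.3, -0.3, -0.4]
grip_width: 0.0003
grasp_force: 0.0
```

Request:
move_arm --motion '[{"x": 0, "y": 0, "z": 0.05, "yaw": 0}, {"x": 0, "y": 0, "z": 0.1, "yaw": 0}, {"x": 0, "y": 0, "z": 0.15, "yaw": 0}, {"x": 0, "y": 0, "z": 0.2, "yaw": 0}]'

```text
clock: 29.8
eef_pos: [0.5983, -0.1492, 0.1053]
tool_rot: [0.662, 0.749, 0.0, 0.0]
ft_force: [0.7, -0.2, -0.3]
grip_width: -0.0001
grasp_force: 0.0
```

Request:
move_arm --motion '[{"x": 0, "y": 0, "z": 0.05, "yaw": 0}, {"x": 0, "y": 0, "z": 0.1, "yaw": 0}, {"x": 0, "y": 0, "z": 0.15, "yaw": 0}, {"x": 0, "y": 0, "z": 0.2, "yaw": 0}]'

```text
clock: 30.3
eef_pos: [0.5983, -0.149, 0.1034]
tool_rot: [0.662, 0.749, 0.0, 0.0]
ft_force: [0.3, 0.5, 1.2]
grip_width: -0.0002
grasp_force: 0.4
```

Request:
move_arm --motion '[{"x": 0, "y": 0, "z": 0.05, "yaw": 0}, {"x": 0, "y": 0, "z": 0.1, "yaw": 0}, {"x": 0, "y": 0, "z": 0.15, "yaw": 0}, {"x": 0, "y": 0, "z": 0.2, "yaw": 0}]'

```text
clock: 30.8
eef_pos: [0.5982, -0.1493, 0.1012]
tool_rot: [0.662, 0.749, -0.0, 0.0]
ft_force: [0.8, 0.8, 0.1]
grip_width: 0.0001
grasp_force: 0.0
```

Request:
move_arm --motion '[{"x": 0, "y": 0, "z": 0.05, "yaw": 0}, {"x": 0, "y": 0, "z": 0.1, "yaw": 0}, {"x": 0, "y": 0, "z": 0.1, "yaw": 0}]'

```text
clock: 31.18
eef_pos: [0.5982, -0.1492, 0.1001]
tool_rot: [0.662, 0.749, -0.0, -0.0]
ft_force: [0.5, 0.2, -0.5]
grip_width: -0.0001
grasp_force: 0.0
```

Request:
move_arm --motion '[{"x": 0, "y": 0, "z": 0.05, "yaw": 0}, {"x": 0, "y": 0, "z": 0.1, "yaw": 0}, {"x": 0, "y": 0, "z": 0.1, "yaw": 0}]'

```text
clock: 31.55
eef_pos: [0.5982, -0.1491, 0.0993]
tool_rot: [0.662, 0.749, -0.0, -0.0]
ft_force: [-0.7, -0.0, -0.3]
grip_width: -0.0001
grasp_force: 0.0
```

Request:
move_arm --motion '[{"x": 0, "y": 0, "z": 0.05, "yaw": 0}, {"x": 0, "y": 0, "z": 0.1, "yaw": 0}, {"x": 0, "y": 0, "z": 0.1, "yaw": 0}]'

```text
clock: 31.92
eef_pos: [0.5987, -0.1491, 0.0989]
tool_rot: [0.662, 0.749, 0.0, 0.0]
ft_force: [0.7, -0.0, 3.5]
grip_width: -0.0003
grasp_force: 1.6
```

Request:
move_arm --motion '[{"x": 0, "y": 0, "z": 0.1, "yaw": 0}, {"x": 0, "y": 0, "z": 0.2, "yaw": 0}, {"x": 0, "y": 0, "z": 0.2, "yaw": 0}]'

```text
clock: 32.3
eef_pos: [0.6, -0.1489, 0.0988]
tool_rot: [0.662, 0.749, 0.002, 0.002]
ft_force: [0.0, 2.0, 9.7]
grip_width: 0.0
grasp_force: 4.9
```

Request:
move_arm --motion '[{"x": 0, "y": 0, "z": -0.5, "yaw": 0}, {"x": 0, "y": 0, "z": -1.5, "yaw": 0}, {"x": -2.5, "y": 0, "z": -1.6, "yaw": 0}, {"x": -5.5, "y": 0, "z": -1.6, "yaw": 0}, {"x": -6.4, "y": 0, "z": -1.3, "yaw": 0}, {"x": -6.4, "y": 0, "z": -1.0, "yaw": 0}, {"x": -6.4, "y": 0, "z": -0.85, "yaw": 0}]'

```text
clock: 33.17
eef_pos: [0.6056, -0.212, 0.104]
tool_rot: [0.662, 0.749, -0.0, -0.001]
ft_force: [-0.1, -0.0, 0.2]
grip_width: 0.0001
grasp_force: 0.0
```

Request:
move_arm --motion '[{"x": 0, "y": 0, "z": 0.05, "yaw": 0}, {"x": 0, "y": 0, "z": 0.1, "yaw": 0}, {"x": 0, "y": 0, "z": 0.15, "yaw": 0}, {"x": 0, "y": 0, "z": 0.2, "yaw": 0}]'

```text
clock: 33.67
eef_pos: [0.6062, -0.2125, 0.103]
tool_rot: [0.662, 0.749, 0.0, 0.0]
ft_force: [0.4, -0.9, 0.1]
grip_width: -0.0002
grasp_force: 0.0
```

Request:
move_arm --motion '[{"x": 0, "y": 0, "z": 0.05, "yaw": 0}, {"x": 0, "y": 0, "z": 0.1, "yaw": 0}, {"x": 0, "y": 0, "z": 0.15, "yaw": 0}, {"x": 0, "y": 0, "z": 0.2, "yaw": 0}]'

```text
clock: 34.17
eef_pos: [0.6061, -0.2127, 0.1007]
tool_rot: [0.662, 0.749, -0.0, -0.0]
ft_force: [-0.5, -0.3, -0.1]
grip_width: 0.0001
grasp_force: 0.0
```

Request:
move_arm --motion '[{"x": 0, "y": 0, "z": 0.05, "yaw": 0}, {"x": 0, "y": 0, "z": 0.1, "yaw": 0}, {"x": 0, "y": 0, "z": 0.15, "yaw": 0}]'

```text
clock: 34.55
eef_pos: [0.6061, -0.2127, 0.0993]
tool_rot: [0.662, 0.749, -0.0, 0.0]
ft_force: [0.3, 1.0, 0.0]
grip_width: -0.0001
grasp_force: 0.0
```

Request:
move_arm --motion '[{"x": 0, "y": 0, "z": 0.05, "yaw": 0}, {"x": 0, "y": 0, "z": 0.1, "yaw": 0}, {"x": 0, "y": 0, "z": 0.15, "yaw": 0}]'

```text
clock: 34.92
eef_pos: [0.6066, -0.2127, 0.0988]
tool_rot: [0.662, 0.749, 0.0, 0.001]
ft_force: [-1.7, 1.9, 6.7]
grip_width: 0.0001
grasp_force: 3.1
```

Request:
move_arm --motion '[{"x": 0, "y": 0, "z": 0.1, "yaw": 0}, {"x": 0, "y": 0, "z": 0.2, "yaw": 0}, {"x": 0, "y": 0, "z": 0.2, "yaw": 0}]'

```text
clock: 35.3
eef_pos: [0.6073, -0.2126, 0.0987]
tool_rot: [0.662, 0.749, 0.001, 0.002]
ft_force: [-2.5, 1.4, 11.0]
grip_width: -0.0002
grasp_force: 5.6
```

Request:
move_arm --motion '[{"x": 0, "y": 0, "z": -0.5, "yaw": 0}, {"x": 0, "y": 0, "z": -1.5, "yaw": 0}, {"x": 2.5, "y": 0, "z": -1.6, "yaw": 0}, {"x": 5.5, "y": 0, "z": -1.6, "yaw": 0}, {"x": 6.4, "y": 0, "z": -1.3, "yaw": 0}, {"x": 6.4, "y": 0, "z": -0.8, "yaw": 0}, {"x": 6.4, "y": 0, "z": -0.5, "yaw": 0}, {"x": 6.4, "y": 0, "z": -0.3, "yaw": 0}, {"x": 6.4, "y": 0, "z": -0.2, "yaw": 0}, {"x": 6.4, "y": 0, "z": -0.1, "yaw": 0}, {"x": 6.4, "y": 0, "z": 0, "yaw": 0}, {"x": 6.4, "y": 0, "z": 0, "yaw": 0}]'

```text
clock: 36.8
eef_pos: [0.6001, -0.1495, 0.0987]
tool_rot: [0.663, 0.749, 0.002, 0.002]
ft_force: [-1.0, 2.5, 10.0]
grip_width: 0.0002
grasp_force: 5.4
```

Request:
move_arm --motion '[{"x": 0, "y": 0, "z": -0.5, "yaw": 0}, {"x": 0, "y": 0, "z": -3, "yaw": 0}, {"x": -4, "y": 0, "z": -8, "yaw": 0}, {"x": -9, "y": -2, "z": -13, "yaw": 0}, {"x": -13, "y": -4, "z": -15, "yaw": 0}, {"x": -13, "y": -4, "z": -15, "yaw": 0}, {"x": -13, "y": -4, "z": -15, "yaw": 0}]'

```text
clock: 37.67
eef_pos: [0.574, -0.2834, 0.2449]
tool_rot: [0.663, 0.749, -0.0, -0.001]
ft_force: [-0.3, 0.1, -0.5]
grip_width: 0.0002
grasp_force: 0.0
```

```bash
python3 look.py w6; python3 - <<'E'
from h import *
import json
M=json.load(open("w6.json"))
a=cv2.imread("pics/w6.png");s=bot.camera("side");cv2.imwrite("pics/s6.png",s)
p=proj("wrist",[.602,-.182,.097],M)[0];print(p)
x,y=int(p[0]),int(p[1]);y0=max(0,y-75)
A=cv2.resize(a[y0:y0+150,max(0,x-50):max(0,x-50)+100],(390,585),interpolation=cv2.INTER_CUBIC)
B=cv2.resize(s[180:290,370:446],(404,585),interpolation=cv2.INTER_CUBIC)
cv2.imwrite("pics/c6.png",np.hstack([A,B]))
E
```

```text
37.675 [ 0.5739773  -0.28340063  0.24493671] [[-0.121, 0.993, -0.001], [0.993, 0.121, 0.001], [0.001, -0.001, -1.0]] [-0.33674784  0.11445722 -0.50444972] 0.00017070986689263242
[367.05142791  82.81178948]
```

View pics/c6.png

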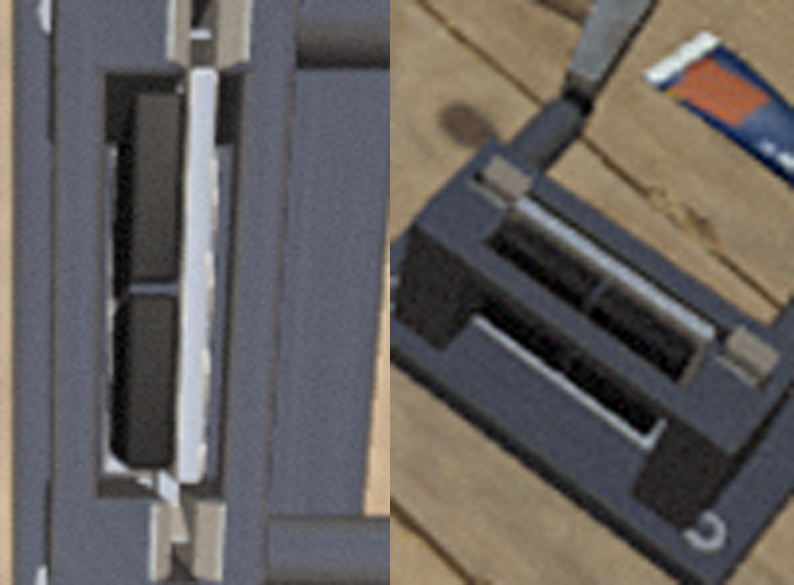

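```bash
python3 -c "
from workcell import bot
print(bot.job_done())"
```

```text
the job is handed in; nothing more can be done
None
```

The brake pad is in the carrier with its lining facing the robot, and the job was handed in after about 38 s. Both ends of its top edge stopped firmly at the same height (about 99 mm above the bench), and the final picture shows it level. The highest force in the readings was about 11 N. I did not see the clips spring back directly; I took it from the pushing force dropping to zero just before the firm stop on each side.

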